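# Open the press-and-turn tub of disinfectant tablets

### The job

Open the red-capped tub of disinfectant tablets standing in the steel rack: its cap is child-resistant, so push it down hard and keep it pushed while you turn it anticlockwise, then lift it off. Set the cap down gently, right way up, in the shallow white tray, leaving the tub upright in its pocket of the rack and the things round about where they are.

Things in the scene. Friction and masses are not known exactly. Their poses are not given: they have to be found in the camera images.
- cap_mid (a point): Centre of the red child-resistant cap: ribbed cylinder 60 mm in diameter, 36 mm high, 50 g, flat closed top with a white moulded arrow, open below. Point on its axis half-way up; z up through the top. Locked, its x and y match the tub's and it is 168 mm above the tub's underside, with 16 mm between skirt and shoulder. Grip across any diameter, on its upper 30 mm, with 40 N or more.
- cap_top (a point): Centre of the cap's flat top, 18 mm above cap_mid. Three lugs in the cap are held up in catches on the neck by a spring liner: undepressed it neither turns nor lifts (the tub would come along). Pushing down takes about 8 N to start, 15 N at 5 mm, where the lugs leave the catches, 21 N at 9 mm, where it bottoms; about 7 mm (18 N) is best.
- tub_neck (a point): Centre of the tub neck's rim, 173 mm above the tub's underside, inside the cap, 5 mm above cap_mid when locked. Neck 39 mm in diameter, 51 mm over its hooks. Held down, the cap turns anticlockwise seen from above; 45 to 80 degrees from locked (best 60) the lugs are clear and it lifts straight off, clear once 30 mm higher; turned less, it catches again.
- tub: White square tub under the red cap, 88 x 88 mm, red band on its label, 0.4 to 0.8 kg; origin at the centre of its underside, z up. Shoulder 128 to 134 mm up, neck rim 173 mm, cap top 186 mm when locked. It stands loose in a 90 mm square pocket of the rack, 50 mm deep, which keeps it from turning.
- tub2: A like tub with a blue screw cap, 88 x 88 x 186 mm, in the other pocket of the rack, 115 mm from the red-capped one, to be left alone; origin at the centre of its underside, z up.
- rack: Steel two-pocket rack bolted to the bench, 100 mm (its x) by 215 mm (its y; bolted lugs to 254 mm), 54 mm high, pocket floors 4 mm up; origin at the centre of its underside. The pockets lie at y = +57.5 and -57.5 mm; either may hold the red-capped tub.
- tray_floor (a point): Centre of the inner floor of the shallow white tray, fixed to the bench, 170 x 170 mm outside, floor 4 mm above the bench, rim 4 mm thick and 14 mm above the bench; x and y along its sides. The cap set down in it has its centre 18 mm above this point.
- tipbox: Blue box of pipette tips, 120 x 84 x 58 mm, loose, to be left alone; origin at the centre of its underside.
- plates: Pile of three white well plates, 86 x 128 x 44 mm, loose, to be left alone; origin at the centre of its underside.
- spray: White spray bottle with green trigger head, 74 mm in diameter, 213 mm high, loose, to be left alone; origin at the centre of its underside.
Mind the look-alikes: they are no part of the job. Leave any black or pink look-alike of the part that bears cap_mid alone.

How it is judged:
By the outcome, as a careful person would: the job done as asked, in the order asked, and still so for the second after the job is handed in, with the robot touching nothing.
It also fails if it takes over 48 s, if anything falls off the work surface, if the arm or the gripper's body presses on something with over 40 N, if the wrist force passes 120 N, or if a joint passes its speed limit or range.

### The arm

A 6-joint arm with a two-finger parallel gripper is mounted at the origin on the work surface. World frame = base frame: x ahead of the robot, y to its left, z up, the work surface at z = 0. Lengths are in m, angles in rad, forces in N, time in s.
With the tool pointing down it reaches from about 0.35 to 0.775 m from the base axis. Payload 5.5 kg.
Tool frame: the origin (TCP) lies midway between the tips of the shut fingers; the grasp point (between the pads) lies 19 mm behind it; z points along the fingers, y is the line along which they close (so a half turn about z gives the same grasp; the last joint's range is limited). The gripper opens to 85 mm and grips with 20 to 120 N. Pads are 22 mm wide; open, the fingers measure 114 mm over their backs; the gripper's body (76 mm by 85 mm) begins 54 mm behind the grasp point. The pads swing forward as they close: fully open they stand 13 mm farther back than shut.
Start: joints at [-1.476, 0.313, 0.046, 1.304, 0, 1.431], TCP at [0.134, -0.559, 0.231] pointing down, gripper open.
Joint ranges: [-2.76, 2.76], [-0.86, 1.69], [-1.03, 1.26], [-2.2, 2.34], [-1.47, 1.5], [-3.14, 3.14]. Speed limits (rad/s): [2.57, 2.57, 3.14, 3.14, 3.14, 3.14].

### API

Orientations are given as a unit quaternion [w, x, y, z].
In Python, from workcell import telemetry, imaging, env gives the robot as it stands. The module is installed in compiled form; this text tells all that it offers.
- The arm moves only by the tool step_arm, never from a script. Its argument "moves" is a list of rows, each a list of 3 entries, a list of its own where there are three numbers: the shift along the tool's x, y, z in mm, then the turn, a rotation vector about the tool's x, y, z in rad, then the finger opening in mm, from 0 to 85.4. A call has 1 to 8 rows; each row is the pose to reach, as a shift and turn from the pose commanded when the call began, along the tool's axes at that moment; what a row does not reach only later rows make up. A row lasts 1/12 s, in which the tool goes at most 41.7 mm and 7.16 degrees, less where a joint would pass 70% of its speed; a pose out of reach is approached as far as the arm can. A call with a gripper value outside its range is refused whole. The fingers move at their own pace and stop on an object; "grip_force" is the grip in N (left out, the last holds). Time passes only in rows, so rows that repeat a pose let the fingers close. It gives the time, the measured TCP pose, the force, the opening and the grip force at its end, in the units of the state.
- telemetry.get_state(): the state, without advancing time (a new reading comes with each control period).
- imaging.read_camera(name): name is "scene" or "side" or "wrist"; returns the picture (384x512x3 uint8, red, green, blue); there is no depth.
- imaging.camera_params(name): a dict with "camera_matrix" (3x3 intrinsics, pixels), "D" ([k1, k2, p1, p2, k3] as OpenCV has them; the pictures are not rectified), "pose" (4x4, takes a point from camera to world coordinates). Camera axes: x right, y up, looking along -z (the intrinsics and any distortion apply to the point x, -y, -z); pixel columns grow to the right and rows downward; lengths in m; the calibration is good to about 2 mm. A picture is of the moment at which its call begins: read the wrist's pose just before it. camera_params takes no time and is no camera call; for the wrist camera it gives the pose at the moment of the call.
- env.hand_in(): hands the job in; it is judged then, once.
The state is a dict: "clock": time; "joint_pos": joint angles; "qvel": joint speeds; "tau": joint torques, N m; "tcp_pos": TCP position; "orientation": TCP orientation; "wrist_force": force on the tool from outside, world axes, zero at the start; "ft_torque": the same for the moment, N m; "finger_gap": finger opening in m; "grip_force": force on a finger pad.
Only numpy, scipy, OpenCV 4.12 (cv2) and the standard library are available. Lean on these libraries where they do the work, as an engineer would, in place of code of your own. Each camera call takes 0.05 s, during which the arm holds its last target. There are 200 camera calls.

## Working session

There is one attempt and no reset: what is moved stays moved. The work goes in short steps, Python scripts to look and compute and a tool call to move; the robot and the scene stay as the last step left them, time stands still between calls to the robot, and variables do not carry over. Pictures are saved under pics/ and viewed, at most 10 in all, crops included, and the job is handed in when it is done.

Besides the shell and the picture viewer there is one more tool, called after "Emit:" as name(argument=value, ...), one argument or row to a line, values as JSON. step_arm: Moves the arm, as the interface text tells. Its arguments: {"type":"object","properties":{"moves":{"type":"array"},"grip_force":{"type":"number"}},"required":["moves"]}

```bash
mkdir -p pics
cat > h.py <<'E'
import numpy as np, cv2
from workcell import telemetry, imaging, env
def snap(n,f):
    P=imaging.camera_params(n); im=imaging.read_camera(n); cv2.imwrite('pics/'+f+'.png',im[:,:,::-1]); return P,im
def ray(P,uv):
    p=cv2.undistortPoints(np.array([[uv]],float),P['camera_matrix'],np.array(P['D'],float))[0,0]
    T=np.array(P['pose']); d=T[:3,:3]@np.array([p[0],-p[1],-1]); return T[:3,3],d
def atz(P,uv,z):
    o,d=ray(P,uv); return o+d*(z-o[2])/d[2]
def proj(P,X):
    T=np.array(P['pose']); q=T[:3,:3].T@(np.array(X,float)-T[:3,3]); q=q*[1,-1,-1]
    return cv2.projectPoints(q[None],np.zeros(3),np.zeros(3),P['camera_matrix'],np.array(P['D'],float))[0].ravel()
E
python3 - <<'E'
from h import *
P,a=snap('scene','scene0'); Q,b=snap('side','side0')
for p in (P,Q): print(np.round(p['pose'],3).tolist(), p['camera_matrix'][0][0])
s=telemetry.get_state();print(s)
E
```

```text
[[-0.233, -0.574, 0.785, 1.759], [0.972, -0.123, 0.198, 0.434], [-0.017, 0.809, 0.587, 0.99], [0.0, 0.0, 0.0, 1.0]] 497.4619838377702
[[-0.7, 0.559, -0.445, 0.09], [-0.714, -0.544, 0.44, 0.612], [0.003, 0.626, 0.78, 1.007], [0.0, 0.0, 0.0, 1.0]] 457.00266364554733
{'clock': 0.1, 'joint_pos': array([-1.47560354e+00,  3.13932169e-01,  4.51241076e-02,  1.30361271e+00,
       -4.53019404e-05,  1.43121696e+00]), 'qvel': array([ 1.71616612e-04, -1.24611791e-03,  1.58581978e-03, -1.23313505e-05,
        4.42040526e-04, -3.04995995e-05]), 'tau': array([ 4.02188729e-03, -4.81720054e+01,  2.99246407e+01,  1.26389277e-02,
       -9.96293011e-05, -1.70967428e-05]), 'tcp_pos': array([ 0.13370321, -0.55877953,  0.23050703]), 'orientation': array([-8.12525370e-04,  9.93117832e-01,  1.17116655e-01, -4.62097004e-06]), 'wrist_force': array([0.06861846, 0.06443023, 0.13899802]), 'ft_torque': array([ 0.02886419, -0.00577706,  0.02346574]), 'grip_force': 0.0, 'finger_gap': 0.08530141069653803}
```

View pics/scene0.png

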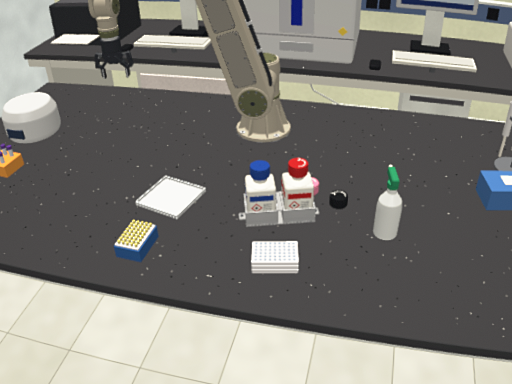

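View pics/side0.png

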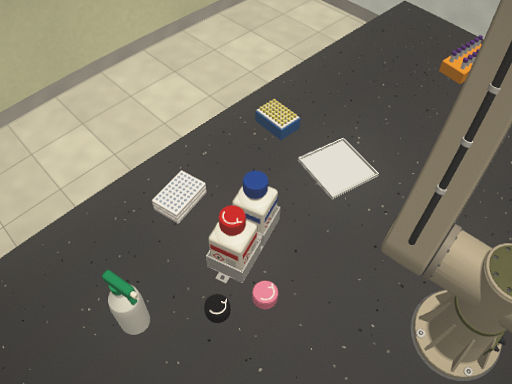

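The scene view shows the red cap top at about (298,163), with the blue cap at (260,168) and the tray centre at (171,196). The side view has the red cap top at about (232,214), the blue cap at (256,180) and the tray corners at (344,139), (378,172), (333,197) and (299,164). The black and pink look-alike caps lie on the bench.

Run:
```python
from h import *
P=imaging.camera_params('scene');Q=imaging.camera_params('side')
r=np.round
for n,a,b in(('red',(298,163),(232,214)),('blue',(260,166),(256,178))): print(n,r(atz(P,a,.19),3),r(atz(Q,b,.19),3))
print('tray scene',[r(atz(P,a,.014),3)[:2].tolist() for a in((167,178),(205,186),(174,216),(137,197))])
print('tray side',[r(atz(Q,a,.014),3)[:2].tolist() for a in((344,139),(378,172),(333,197),(299,164))])
print('spray',r(atz(Q,(112,275),.21),3),'pink',r(atz(Q,(264,293),.036),3),'black',r(atz(Q,(217,308),.036),3))
print('lugs',r(atz(Q,(222,277),.004),3),r(atz(P,(242,217),.004),3),r(atz(P,(318,212),.004),3))
W=imaging.camera_params('wrist');s=telemetry.get_state()
print(r(W['pose'],3).tolist(),W['camera_matrix'][0][0])
from scipy.spatial.transform import Rotation as R
print(r(R.from_quat(s['orientation'][[1,2,3,0]]).as_matrix(),3).tolist())
b=cv2.imread('pics/side0.png'); cv2.imwrite('pics/c1.png',cv2.resize(b[150:330,180:330],None,fx=3.3,fy=3.3,interpolation=2))
```

```text
red [0.524 0.234 0.19 ] [0.527 0.23  0.19 ]
blue [0.563 0.128 0.19 ] [0.563 0.12  0.19 ]
tray scene [[0.443, -0.242], [0.461, -0.094], [0.638, -0.138], [0.57, -0.299]]
tray side [[0.587, -0.292], [0.434, -0.258], [0.469, -0.091], [0.616, -0.114]]
spray [0.574 0.512 0.21 ] pink [0.394 0.259 0.036] black [0.442 0.362 0.036]
lugs [0.506 0.29  0.004] [0.585 0.07  0.004] [0.509 0.301 0.004]
[[0.232, 0.936, 0.263, 0.201], [-0.973, 0.224, 0.061, -0.542], [-0.002, -0.27, 0.963, 0.373], [0.0, 0.0, 0.0, 1.0]] 307.10201726521075
[[0.973, 0.233, -0.0], [0.233, -0.973, 0.002], [0.0, -0.002, -1.0]]
```

View pics/c1.png

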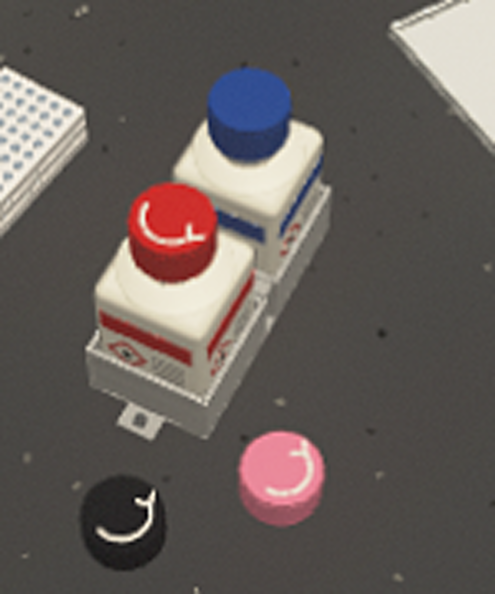

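The red cap top is at about (0.526, 0.232, 0.190), with the two views agreeing to 4 mm. The rack is yawed by about 18° and the tray centre is near (0.527, -0.19). I'll move out and up towards the cap, turning the tool on the way.

Emit:
step_arm(
  moves=[
    [[270,-160,-90],[0,0,-0.56],85],
    [[270,-160,-90],[0,0,-0.56],85],
    [[270,-160,-90],[0,0,-0.56],85],
    [[270,-160,-90],[0,0,-0.56],85],
    [[270,-160,-90],[0,0,-0.56],85],
    [[270,-160,-90],[0,0,-0.56],85],
    [[270,-160,-90],[0,0,-0.56],85],
    [[270,-160,-90],[0,0,-0.56],85],
  ],
)

```text
clock: 0.77
tcp_pos: [0.3604, -0.3386, 0.322]
orientation: [-0.0, 0.922, 0.387, 0.0]
wrist_force: [-0.2, -0.5, -0.6]
finger_gap: 0.0851
grip_force: 0.0
```

```bash
cat >> h.py <<'E'
from scipy.spatial.transform import Rotation as R
def to(x,y,z,yaw=None):
    s=telemetry.get_state(); T=R.from_quat(s['orientation'][[1,2,3,0]]); M=T.as_matrix()
    y0=np.arctan2(M[1,0],M[0,0])
    G=R.from_euler('ZX',[y0 if yaw is None else yaw,np.pi])
    print('t',round(s['clock'],2),'pos',np.round(s['tcp_pos'],4),'yaw',round(y0,3),'shift mm',np.round(1e3*M.T@(np.array([x,y,z])-s['tcp_pos']),1),'rot',np.round((T.inv()*G).as_rotvec(),3),'j',np.round(s['joint_pos'],2),'F',np.round(s['wrist_force'],1),'gap',round(s['finger_gap'],4),'grip',s['grip_force'])
E
python3 -c "
from h import *
to(.50,-.05,.33);to(.526,.232,.33,.85)"
```

```text
t 0.77 pos [ 0.3604 -0.3386  0.322 ] yaw 0.796 shift mm [ 303.8 -102.3   -7.9] rot [ 0. -0. -0.] j [-0.92  0.15  0.05  1.48  0.    1.43] F [-0.2 -0.5 -0.6] gap 0.0851 grip 0.0
t 0.77 pos [ 0.3604 -0.3386  0.322 ] yaw 0.796 shift mm [ 523.5 -281.1   -7.9] rot [ 0.    -0.    -0.054] j [-0.92  0.15  0.05  1.48  0.    1.43] F [-0.2 -0.5 -0.6] gap 0.0851 grip 0.0
```

Emit:
step_arm(
  moves=[
    [[290,-150,-8],[0,0,-0.3],85],
    [[290,-150,-8],[0,0,-0.3],85],
    [[290,-150,-8],[0,0,-0.3],85],
    [[290,-150,-8],[0,0,-0.3],85],
    [[290,-150,-8],[0,0,-0.3],85],
    [[290,-150,-8],[0,0,-0.3],85],
    [[290,-150,-8],[0,0,-0.3],85],
    [[290,-150,-8],[0,0,-0.3],85],
  ],
)

```text
clock: 1.43
tcp_pos: [0.4552, -0.0261, 0.3292]
orientation: [-0.0, 0.854, 0.521, 0.0]
wrist_force: [0.8, -1.1, 0.4]
finger_gap: 0.0849
grip_force: 0.0
```

```bash
python3 -c "
from h import *
to(.526,.232,.33)"
```

```text
t 1.43 pos [ 0.4552 -0.0261  0.3292] yaw 1.096 shift mm [261.9 -55.1  -0.7] rot [-0. -0.  0.] j [-0.23  0.07 -0.02  1.48  0.    1.81] F [ 0.8 -1.1  0.4] gap 0.0849 grip 0.0
```

Emit:
step_arm(
  moves=[
    [[262,-55,-1],[0,0,0],85],
    [[262,-55,-1],[0,0,0],85],
    [[262,-55,-1],[0,0,0],85],
    [[262,-55,-1],[0,0,0],85],
    [[262,-55,-1],[0,0,0],85],
    [[262,-55,-1],[0,0,0],85],
    [[262,-55,-1],[0,0,0],85],
    [[262,-55,-1],[0,0,0],85],
  ],
)

```text
clock: 2.1
tcp_pos: [0.5266, 0.2331, 0.3286]
orientation: [-0.001, 0.853, 0.523, -0.001]
wrist_force: [-1.4, -1.2, -0.8]
finger_gap: 0.085
grip_force: 0.0
```

```bash
python3 -c "
from h import *
to(.526,.232,.33)
P,a=snap('wrist','w1');print(proj(P,(.526,.232,.19)))
cv2.imwrite('pics/w1b.png',cv2.resize(a[:,:,::-1],None,fx=1.5,fy=1.5))
np.save('w1.npy',P,allow_pickle=True)"
```

```text
t 2.1 pos [0.5266 0.2331 0.3286] yaw 1.1 shift mm [-1.3 -0.  -1.4] rot [-0.002  0.    -0.   ] j [0.28 0.31 0.28 1.54 0.   2.32] F [-1.4 -1.2 -0.8] gap 0.085 grip 0.0
[255.16676974 182.35390248]
```

View pics/w1b.png

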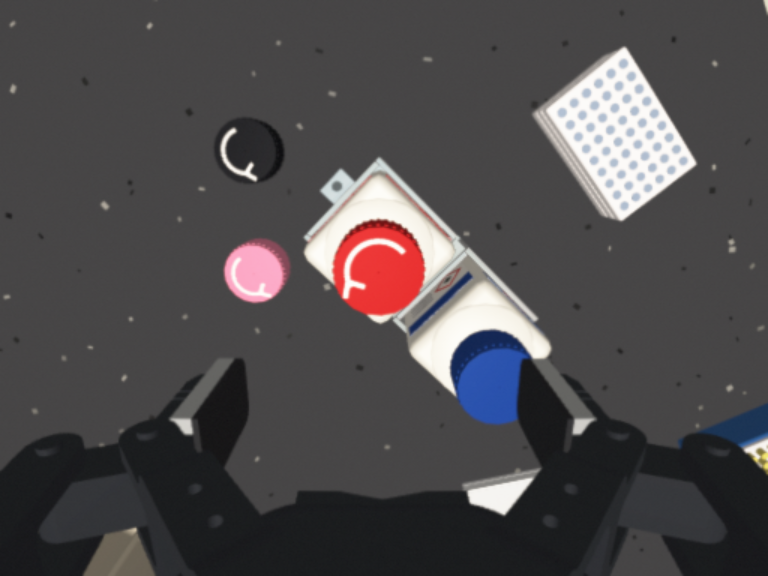

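The wrist view shows the red cap's top centre at about (379,270) in the enlarged picture, i.e. pixel (252.7,180). That is 3 px from the prediction, and the fingers clear everything around the cap.

```bash
python3 -c "
from h import *
P=np.load('w1.npy',allow_pickle=True).item()
c=atz(P,(252.7,180),.19);e=atz(P,(222,180),.19)-atz(P,(283.3,180),.19);print(c,np.linalg.norm(e))
to(c[0],c[1],.152)"
```

```text
[0.52496572 0.23509595 0.19      ] 0.05784989955564234
t 2.15 pos [0.5262 0.2312 0.3289] yaw 1.098 shift mm [  3.3  -2.6 176.9] rot [-0.001  0.002 -0.   ] j [ 0.27  0.31  0.28  1.54 -0.    2.32] F [-0.2 -0.3  0.4] gap 0.0849 grip 0.0
```

Emit:
step_arm(
  moves=[
    [[2,-2,30],[0,0,0],85],
    [[2,-2,65],[0,0,0],85],
    [[2,-2,100],[0,0,0],85],
    [[2,-2,130],[0,0,0],85],
    [[2,-2,155],[0,0,0],85],
    [[2,-2,170],[0,0,0],85],
    [[2,-2,176],[0,0,0],85],
    [[2,-2,176],[0,0,0],85],
  ],
)

```text
clock: 2.82
tcp_pos: [0.5242, 0.2305, 0.1528]
orientation: [-0.0, 0.854, 0.52, -0.002]
wrist_force: [0.1, 0.6, 0.3]
finger_gap: 0.085
grip_force: 0.0
```

```bash
python3 -c "
from h import *
to(.5253,.2335,.152)
P,a=snap('wrist','w2')
cv2.imwrite('pics/w2b.png',cv2.resize(a[100:,:,::-1],None,fx=1.5,fy=1.5))
to(.5253,.2335,.152)
"
```

```text
t 2.82 pos [0.5242 0.2305 0.1528] yaw 1.093 shift mm [ 3.2 -0.4  0.8] rot [-0.002  0.003 -0.   ] j [ 0.27  0.35 -0.1   1.13 -0.    2.32] F [0.1 0.6 0.3] gap 0.085 grip 0.0
t 2.87 pos [0.5252 0.231  0.1543] yaw 1.094 shift mm [ 2.3 -1.1  2.3] rot [-0.001  0.001 -0.   ] j [ 0.27  0.34 -0.1   1.13 -0.    2.32] F [0.8 0.  1. ] gap 0.0845 grip 0.0
```

View pics/w2b.png

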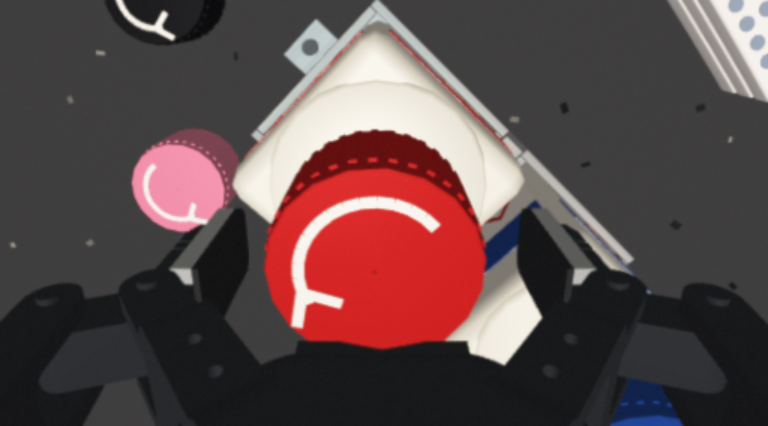

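The cap is centred between the pads to about 2 mm; its disc centre is near (375,278) in the crop, i.e. pixel (250,285).

```bash
python3 -c "
from h import *
P=imaging.camera_params('wrist')
c=atz(P,(250,285.3),.19);print(c,np.linalg.norm(atz(P,(177,285),.19)-atz(P,(323,285),.19)))
to(c[0],c[1],.152)"
```

```text
[0.52361968 0.23229768 0.19      ] 0.05850757643996421
t 2.87 pos [0.5252 0.231  0.1543] yaw 1.094 shift mm [ 0.4 -2.1  2.3] rot [-0.001  0.001 -0.   ] j [ 0.27  0.34 -0.1   1.13 -0.    2.32] F [0.8 0.  1. ] gap 0.0845 grip 0.0
```

Emit:
step_arm(
  moves=[
    [[1,-2,2],[0,0,0],80],
    [[1,-2,2],[0,0,0],70],
    [[1,-2,2],[0,0,0],64],
    [[1,-2,2],[0,0,0],58],
    [[1,-2,2],[0,0,0],50],
    [[1,-2,2],[0,0,0],50],
    [[1,-2,2],[0,0,0],50],
    [[1,-2,2],[0,0,0],50],
  ],
  grip_force=65,
)

```text
clock: 3.53
tcp_pos: [0.5245, 0.2342, 0.1537]
orientation: [0.0, 0.854, 0.521, 0.001]
wrist_force: [-1.7, 0.9, 5.9]
finger_gap: 0.059
grip_force: 68.8
```

Emit:
step_arm(
  moves=[
    [[1,0,1],[0,0,0],50],
    [[1,0,2],[0,0,0],50],
    [[1,0,3],[0,0,0],50],
    [[1,0,4],[0,0,0],50],
    [[1,0,5],[0,0,0],50],
    [[1,0,5],[0,0,0],50],
    [[1,0,5],[0,0,0],50],
  ],
)

```text
clock: 4.12
tcp_pos: [0.525, 0.2344, 0.1499]
orientation: [0.001, 0.854, 0.52, 0.001]
wrist_force: [-5.0, -2.8, 13.7]
finger_gap: 0.0592
grip_force: 69.5
```

```bash
python3 -c "
from h import *
to(.5245,.2342,.147)"
```

```text
t 4.12 pos [0.525  0.2344 0.1499] yaw 1.095 shift mm [-0.4 -0.3  2.9] rot [ 0.002 -0.001 -0.   ] j [ 0.28  0.35 -0.11  1.11 -0.    2.33] F [-5.  -2.8 13.7] gap 0.0592 grip 69.53457314986736
```

Emit:
step_arm(
  moves=[
    [[-1,-1,1],[0,0,0],50],
    [[-1,-1,2],[0,0,0],50],
    [[-1,-1,3],[0,0,0],50],
    [[-1,-1,3],[0,0,0],50],
    [[-1,-1,3],[0,0,0],50],
  ],
)

```text
clock: 4.53
tcp_pos: [0.5246, 0.2343, 0.1478]
orientation: [0.001, 0.854, 0.52, 0.002]
wrist_force: [-3.6, -3.0, 16.1]
finger_gap: 0.0589
grip_force: 69.9
```

Emit:
step_arm(
  moves=[
    [[0,-1,1.5],[0,0,0],50],
    [[0,-1,1.5],[0,0,0],50],
    [[0,-1,1.5],[0,0,-0.08],50],
    [[0,-1,1.5],[0,0,-0.17],50],
    [[0,-1,1.5],[0,0,-0.26],50],
    [[0,-1,1.5],[0,0,-0.35],50],
  ],
)

```text
clock: 5.03
tcp_pos: [0.5246, 0.2354, 0.147]
orientation: [0.002, 0.749, 0.663, 0.003]
wrist_force: [-3.0, -0.7, 17.4]
finger_gap: 0.0596
grip_force: 70.3
```

```bash
python3 -c "
from h import *
to(.5245,.2342,.147)"
```

```text
t 5.03 pos [0.5246 0.2354 0.147 ] yaw 1.449 shift mm [-1.2  0.  -0.1] rot [ 0.007 -0.003 -0.   ] j [ 0.28  0.34 -0.12  1.1  -0.    1.97] F [-3.  -0.7 17.4] gap 0.0596 grip 70.2860137517564
```

Emit:
step_arm(
  moves=[
    [[0,0,0.5],[0,0,-0.1],50],
    [[0,0,0.5],[0,0,-0.2],50],
    [[0,0,0.5],[0,0,-0.3],50],
    [[0,0,0.5],[0,0,-0.4],50],
    [[0,0,0.5],[0,0,-0.5],50],
    [[0,0,0.5],[0,0,-0.6],50],
    [[0,0,0.5],[0,0,-0.72],50],
    [[0,0,0.5],[0,0,-0.72],50],
  ],
)

```text
clock: 5.7
tcp_pos: [0.5234, 0.2353, 0.1462]
orientation: [0.002, 0.467, 0.884, 0.002]
wrist_force: [-3.6, -1.2, 18.0]
finger_gap: 0.0586
grip_force: 70.4
```

```bash
python3 -c "
from h import *
to(.5245,.2342,.147)
P,a=snap('wrist','w3')
cv2.imwrite('pics/w3b.png',a[100:,:,::-1])
print(np.round(telemetry.get_state()['ft_torque'],2))
"
```

```text
t 5.7 pos [0.5234 0.2353 0.1462] yaw 2.17 shift mm [-1.5  0.3 -0.8] rot [0.005 0.002 0.   ] j [ 0.28  0.34 -0.12  1.1  -0.    1.25] F [-3.6 -1.2 18. ] gap 0.0586 grip 70.38291238015518
[-0.3   1.19  0.16]
```

View pics/w3b.png

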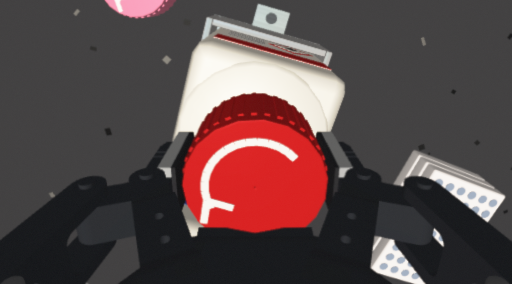

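The arrow has kept its place relative to the gripper while the tub has turned in the view, so the cap has turned about 61° without slipping. Next I'll lift it straight up.

Emit:
step_arm(
  moves=[
    [[0,0,-4],[0,0,0],50],
    [[0,0,-9],[0,0,0],50],
    [[0,0,-14],[0,0,0],50],
    [[0,0,-20],[0,0,0],50],
    [[0,0,-26],[0,0,0],50],
    [[0,0,-32],[0,0,0],50],
  ],
)

```text
clock: 6.25
tcp_pos: [0.5223, 0.2346, 0.1745]
orientation: [-0.0, 0.469, 0.883, -0.0]
wrist_force: [-0.6, -0.7, 0.4]
finger_gap: 0.059
grip_force: 69.6
```

The wrist carries almost nothing, so the cap is free. I'll lift it clear of everything.

Emit:
step_arm(
  moves=[
    [[0,0,-15],[0,0,0],50],
    [[0,0,-40],[0,0,0],50],
    [[0,0,-70],[0,0,0],50],
    [[0,0,-100],[0,0,0],50],
    [[0,0,-130],[0,0,0],50],
    [[0,0,-130],[0,0,0],50],
  ],
)

```text
clock: 6.75
tcp_pos: [0.5245, 0.2353, 0.3108]
orientation: [0.003, 0.469, 0.883, 0.003]
wrist_force: [1.0, -0.3, -0.5]
finger_gap: 0.059
grip_force: 69.7
```

```bash
python3 -c "
from h import *
to(.527,-.191,.25)"
```

```text
t 6.75 pos [0.5245 0.2353 0.3108] yaw 2.165 shift mm [-354.5 -237.    59.8] rot [0.009 0.003 0.   ] j [ 0.28  0.3   0.22  1.48 -0.    1.26] F [ 1.  -0.3 -0.5] gap 0.059 grip 69.73263605148531
```

Emit:
step_arm(
  moves=[
    [[-15,-10,0],[0,0,0],50],
    [[-40,-27,0],[0,0,0],50],
    [[-68,-45,0],[0,0,0],50],
    [[-96,-64,0],[0,0,0],50],
    [[-124,-83,0],[0,0,0],50],
    [[-152,-102,0],[0,0,0],50],
    [[-180,-120,0],[0,0,0],50],
    [[-208,-139,0],[0,0,0],50],
  ],
)

```text
clock: 7.42
tcp_pos: [0.5233, -0.017, 0.304]
orientation: [-0.0, 0.469, 0.883, -0.0]
wrist_force: [1.7, 0.5, -0.7]
finger_gap: 0.0594
grip_force: 69.8
```

```bash
python3 -c "
from h import *
to(.527,-.191,.25)"
```

```text
t 7.42 pos [ 0.5233 -0.017   0.304 ] yaw 2.165 shift mm [-146.2  -94.4   54. ] rot [-0. -0.  0.] j [-0.19  0.2   0.08  1.44 -0.    0.79] F [ 1.7  0.5 -0.7] gap 0.0594 grip 69.77959693176672
```

Emit:
step_arm(
  moves=[
    [[-28,-18,0],[0,0,0],50],
    [[-56,-36,5],[0,0,0],50],
    [[-84,-54,15],[0,0,0],50],
    [[-110,-71,30],[0,0,0],50],
    [[-130,-84,50],[0,0,0],50],
    [[-142,-92,75],[0,0,0],50],
    [[-146,-94,100],[0,0,0],50],
    [[-146,-94,120],[0,0,0],50],
  ],
)

```text
clock: 8.08
tcp_pos: [0.5267, -0.1906, 0.1819]
orientation: [-0.001, 0.47, 0.882, -0.0]
wrist_force: [-0.3, -0.1, -0.6]
finger_gap: 0.0587
grip_force: 69.8
```

```bash
python3 -c "
from h import *
P,a=snap('scene','s2');Q,b=snap('side','s2b')
to(.527,-.191,.02)
cv2.imwrite('pics/s2c.png',np.hstack([cv2.resize(a[110:250,100:340,::-1],None,fx=1.6,fy=1.6),cv2.resize(b[130:270,190:410,::-1],(350,224))]))"
```

```text
t 8.18 pos [ 0.5248 -0.1884  0.1802] yaw 2.164 shift mm [ -4.5   0.9 160.1] rot [-0.004 -0.007  0.   ] j [-0.49  0.31 -0.09  1.18 -0.    0.49] F [-0.1  0.3 -0.1] gap 0.0591 grip 69.79604994063266
```

View pics/s2c.png

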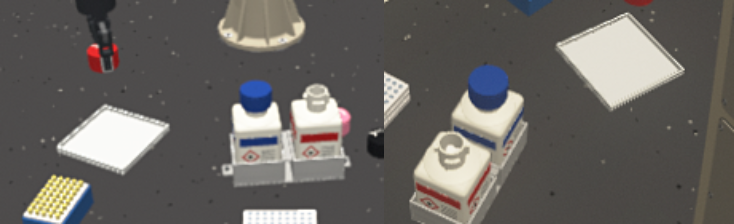

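The tub stands open and upright in its pocket, and the cap is held above the tray. I'll lower it.

Emit:
step_arm(
  moves=[
    [[-2,0,25],[0,0,0],50],
    [[-3,0,55],[0,0,0],50],
    [[-3,0,85],[0,0,0],50],
    [[-3,0,112],[0,0,0],50],
    [[-3,0,135],[0,0,0],50],
    [[-3,0,150],[0,0,0],50],
    [[-3,0,158],[0,0,0],50],
    [[-3,0,160],[0,0,0],50],
  ],
)

```text
clock: 8.85
tcp_pos: [0.5289, -0.1911, 0.0238]
orientation: [-0.001, 0.469, 0.883, -0.0]
wrist_force: [-0.4, 0.1, -0.5]
finger_gap: 0.059
grip_force: 69.8
```

```bash
python3 -c "
from h import *
to(.527,-.191,.006)"
```

```text
t 8.85 pos [ 0.5289 -0.1911  0.0238] yaw 2.165 shift mm [ 1.2 -1.5 17.8] rot [-0.001 -0.001  0.   ] j [-0.49  0.44 -0.31  0.82 -0.    0.49] F [-0.4  0.1 -0.5] gap 0.059 grip 69.76430148119107
```

Emit:
step_arm(
  moves=[
    [[0,0,4],[0,0,0],50],
    [[0,0,8],[0,0,0],50],
    [[0,0,11],[0,0,0],50],
    [[0,0,13],[0,0,0],50],
    [[0,0,14],[0,0,0],50],
    [[0,0,15],[0,0,0],50],
    [[0,0,15],[0,0,0],50],
    [[0,0,15],[0,0,0],50],
  ],
)

```text
clock: 9.52
tcp_pos: [0.5292, -0.1916, 0.0094]
orientation: [0.0, 0.469, 0.883, -0.0]
wrist_force: [0.3, 0.6, -0.6]
finger_gap: 0.059
grip_force: 69.8
```

Emit:
step_arm(
  moves=[
    [[0,0,1],[0,0,0],50],
    [[0,0,2],[0,0,0],50],
    [[0,0,3],[0,0,0],50],
    [[0,0,3],[0,0,0],50],
    [[0,0,3],[0,0,0],50],
  ],
)

```text
clock: 9.93
tcp_pos: [0.529, -0.1916, 0.0062]
orientation: [-0.0, 0.469, 0.883, -0.0]
wrist_force: [0.1, -0.2, -0.6]
finger_gap: 0.0589
grip_force: 69.8
```

Emit:
step_arm(
  moves=[
    [[0,0,0.5],[0,0,0],50],
    [[0,0,1],[0,0,0],50],
    [[0,0,1.5],[0,0,0],50],
    [[0,0,1.5],[0,0,0],50],
    [[0,0,1.5],[0,0,0],50],
  ],
)

```text
clock: 10.35
tcp_pos: [0.5291, -0.1916, 0.0047]
orientation: [-0.0, 0.469, 0.883, -0.0]
wrist_force: [-0.5, -0.4, -1.0]
finger_gap: 0.0593
grip_force: 69.8
```

Emit:
step_arm(
  moves=[
    [[0,0,0.5],[0,0,0],50],
    [[0,0,1],[0,0,0],50],
    [[0,0,1.5],[0,0,0],50],
    [[0,0,1.5],[0,0,0],50],
    [[0,0,1.5],[0,0,0],50],
  ],
)

```text
clock: 10.77
tcp_pos: [0.5291, -0.1916, 0.0033]
orientation: [0.0, 0.469, 0.883, -0.0]
wrist_force: [-0.0, -0.1, -0.9]
finger_gap: 0.0586
grip_force: 69.9
```

```bash
python3 -c "
from h import *
to(.527,-.191,.006)
P,a=snap('scene','s3')
cv2.imwrite('pics/s3c.png',cv2.resize(a[140:240,110:230,::-1],None,fx=5,fy=5,interpolation=2))"
```

```text
t 10.77 pos [ 0.5291 -0.1916  0.0033] yaw 2.165 shift mm [ 1.7 -1.4 -2.7] rot [-0.  0. -0.] j [-0.49  0.46 -0.33  0.78 -0.    0.49] F [-0.  -0.1 -0.9] gap 0.0586 grip 69.93726040120237
```

View pics/s3c.png

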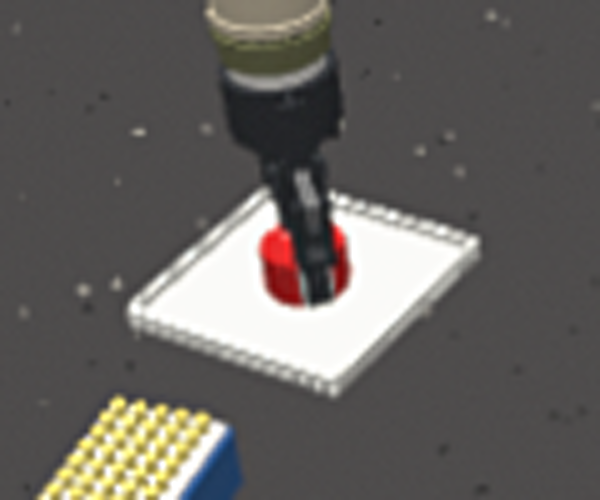

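The cap sits centred over the tray floor at about (305,265) in the crop and is almost touching. I'll creep on down until there is contact.

Emit:
step_arm(
  moves=[
    [[0,0,0.4],[0,0,0],50],
    [[0,0,0.8],[0,0,0],50],
    [[0,0,1.2],[0,0,0],50],
    [[0,0,1.2],[0,0,0],50],
    [[0,0,1.2],[0,0,0],50],
  ],
)

```text
clock: 11.23
tcp_pos: [0.5292, -0.1916, 0.0032]
orientation: [0.0, 0.469, 0.883, -0.0]
wrist_force: [-3.3, 1.2, 7.8]
finger_gap: 0.059
grip_force: 71.0
```

Contact is at TCP z = 3.2 mm. I'll back off the push and open slowly.

Emit:
step_arm(
  moves=[
    [[0,0,-0.8],[0,0,0],50],
    [[0,0,-0.8],[0,0,0],50],
    [[0,0,-0.8],[0,0,0],62],
    [[0,0,-0.8],[0,0,0],66],
    [[0,0,-0.8],[0,0,0],72],
    [[0,0,-0.8],[0,0,0],80],
    [[0,0,-0.8],[0,0,0],85],
    [[0,0,-0.8],[0,0,0],85],
  ],
  grip_force=20,
)

```text
clock: 11.9
tcp_pos: [0.5291, -0.1915, 0.0028]
orientation: [-0.0, 0.469, 0.883, -0.0]
wrist_force: [0.6, 0.6, 0.4]
finger_gap: 0.0852
grip_force: 0.0
```

Emit:
step_arm(
  moves=[
    [[0,0,-4],[0,0,0],85],
    [[0,0,-12],[0,0,0],85],
    [[0,0,-25],[0,0,0],85],
    [[0,0,-50],[0,0,0],85],
    [[0,0,-80],[0,0,0],85],
    [[0,0,-115],[0,0,0],85],
    [[0,0,-150],[0,0,0],85],
    [[0,0,-150],[0,0,0],85],
  ],
)

```text
clock: 12.57
tcp_pos: [0.5329, -0.1935, 0.1613]
orientation: [0.006, 0.469, 0.883, -0.0]
wrist_force: [2.4, -0.9, -0.2]
finger_gap: 0.0847
grip_force: 0.0
```

```bash
python3 -c "
from h import *
P,a=snap('scene','s4');Q,b=snap('side','s4b')
to(.527,-.191,.006)
cv2.imwrite('pics/s4c.png',np.hstack([cv2.resize(a[130:270,100:360,::-1],(416,224)),cv2.resize(b[80:340,100:400,::-1],(340,224))]))"
```

```text
t 12.67 pos [ 0.5305 -0.1923  0.1557] yaw 2.165 shift mm [  3.8  -2.6 149.6] rot [0.002 0.005 0.   ] j [-0.49  0.32 -0.13  1.11 -0.    0.49] F [ 0.9  0.2 -1.1] gap 0.0852 grip 0.0
```

View pics/s4c.png

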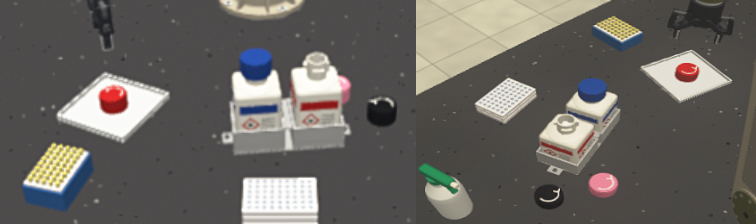

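The red cap sits right way up in the middle of the tray, with its arrow on top. The tub stands upright and open, and nothing else has moved.

```bash
python3 -c "
from workcell import env
print(env.hand_in())"
```

```text
the job is handed in; nothing more can be done
None
```

The job is done and handed in: the tub is open and upright in its rack pocket, the red cap is right way up in the white tray, the other items look undisturbed, and it took about 13 s of the 48 s allowed.

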